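# Find the high spot of a plaster bat with a plunger indicator

### The arm

A 6-joint arm with a two-finger parallel gripper is mounted at the origin on a cart in front of the work surface, level with it; the furniture and walls round the work are solid. World frame = base frame: x ahead of the robot, y to its left, z up, the work surface at z = 0. Lengths are in mm, angles in rad, forces in N, time in s.
With the tool pointing down it reaches from about 275 to 1000 mm from the base axis. Payload 8.4 kg.
Tool frame: the origin (TCP) lies on the centre line of the jaws, within the pads' length; the fingertips stand manip.tips_ahead ahead of it and the grasp point (between the pads) lies 8 mm behind it (manip.tips_ahead is the distance from the TCP to the fingertips, in mm); z points along the fingers, y is the line along which they close (so a half turn about z gives the same grasp; the last joint's range is limited). The gripper opens to 85 mm and grips with 20 to 120 N. Pads are 22 mm wide; open, the fingers measure 114 mm over their backs; the gripper's body (76 mm by 85 mm) begins 54 mm behind the grasp point. The pads swing forward as they close: fully open they stand 13 mm farther back than shut.
Start: joints at [-1.284, 0.353, 1.633, -0, 1.155, -0.002], TCP at [178, -599.119, 242.281] pointing down, gripper open.
Joint ranges: [-2.63, 2.63], [-0.92, 2.1], [0.06, 2.66], [-1.3, 4.44], [0, 2.69], [-3.02, 3.02]. Speed limits (rad/s): [2.22, 2.22, 2.79, 3.14, 3.14, 3.14].

### API

Orientations are given as a unit quaternion [x, y, z, w].
In Python, from workcell import manip gives the robot as it stands. The module is installed in compiled form; this text tells all that it offers.
- The arm moves only by the tool carry_out, never from a script. Its argument "targets" is a list of rows, each a list of 6 numbers: the shift along the world's x, y, z in cm, then the turn, a rotation vector about the world's x, y, z in degrees. In form: [[dx, dy, dz, rx, ry, rz], ...]. A call has 1 to 5 rows; each row shifts and turns the commanded pose from where the row before left it; what a row does not reach is not made up. A row lasts 1/8 s, in which the tool goes at most 62.5 mm and 10.7 degrees, less where a joint would pass 70% of its speed; a pose out of reach is approached as far as the arm can. A call is refused whole if a number of a shift passes 6.25 or a number of a turn 10.7, either way. A call with a gripper value outside its range is refused whole. "jaw" is the closure, from -1 (fully open) to 1 (shut), set as the call begins (left out, the last holds). The fingers move at their own pace and stop on an object; "newtons" is the grip in N (left out, the last holds). Time passes only in rows, so rows that do not move let the fingers close. It gives the time, the measured TCP pose, the force, the opening and the grip force at its end, in the units of the state.
- manip.read_state(): the state, without advancing time (a new reading comes with each control period).
- manip.grab_frame(name): name is "side" or "top" or "wrist"; returns a dict with "image" (400x640x3 uint8, red, green, blue), "K" (3x3 intrinsics, pixels), "dist_coeffs" ([k1, k2, p1, p2, k3] as OpenCV has them; the pictures are not rectified), "extrinsics" (4x4, takes a point from camera to world coordinates); the wrist camera has in their place "tool_from_camera" (4x4, takes a point from camera to tool coordinates, whose origin is the TCP and whose axes are the flange's). Camera axes: x right, y down, z forward; pixel columns grow to the right and rows downward; lengths in mm; the calibration is good to about 2 mm. A picture is of the moment at which its call begins: read the wrist's pose just before it. There is no depth.
- manip.sign_off(): hands the job in; it is judged then, once.
The state is a dict: "time": time; "joint_pos": joint angles; "joint_vel": joint speeds; "joint_torque": joint torques, N m; "tcp_pos": TCP position; "tool_rot": TCP orientation; "wrist_force": force on the tool from outside, world axes, zero at the start; "ft_torque": the same for the moment, N m; "gripper_width": finger opening in mm; "grip_force": force on a finger pad.
Only numpy, scipy, OpenCV 4.12 (cv2) and the standard library are available. Lean on these libraries where they do the work, as an engineer would, in place of code of your own. Each camera call takes 0.05 s, during which the arm holds its last target. There are 200 camera calls.

### The job

Slide the plunger indicator by its post towards the round plaster bat until its plunger is pressed in by about 3 to 5 mm of its 14 mm travel, then turn the bat only by its crank knob, gently and at least half way round, to find the highest spot of its rim; never drive the plunger to the end of its travel. Leave the bat standing with its highest spot on the plunger (a second, lesser high spot does not count), let go, and do not disturb the small things lying about.

Things in the scene. Friction and masses are not known exactly. Their poses are not given: they have to be found in the camera images.
- spindle (a point): point on the upright axis of the fixed truing stand, 68 mm above the table (height of the plunger). The stand is a cast plate: a disc of 88 mm radius under the turntable, and a 60 mm wide tongue with a rail reaching 258 mm from the axis. The point's +y axis points level along that rail to the indicator, z up; it does not turn with the turntable
- bat_top (a point): centre of the top of the plaster bat, 86 mm above the table on the spindle axis (axes as spindle, does not turn). The bat is a white disc, 36 mm thick, fixed on the turntable. Its rim radius runs smoothly between about 77 and 85 mm: one highest spot and, opposite, a lesser one some 5 mm lower. Where the highest lies relative to the crank differs every time
- wheel (a joint): angle of the turntable with bat and crank, rad, counter-clockwise from above positive, without stops; 0 when the crank points along the +x axis of spindle, pi/2 when it points over the plunger. It has a little friction (about 2 N at the knob) and stays where it is left
- knob_grip (a point): centre of the upright dark wooden crank knob, 122 mm above the table, on a steel bar over the bat, 55 mm from the spindle axis. The knob is 22 mm in diameter, 100 to 140 mm above the table, spins freely on its pin, and may be pinched from above and led round the spindle without turning the hand. The bar's top is 96 mm, the nut on the axis 108 mm above the table
- carriage (a joint): travel of the indicator's carriage along the rail towards the spindle, m; 0 drawn right back, 0.058 at the end stop. It slides with about 8 N of friction and stays where it is left
- post_grip (a point): grip point on the upright post at the back of the carriage, 116 mm above the table, on the line of the rail, 224 mm from the spindle axis when carriage is 0 (less by the carriage travel). The post's dark wooden grip is 20 mm in diameter, from 92 to 136 mm above the table. The indicator's round dial (54 mm across, face up, 87 mm above the table, needle hub to 95 mm) stands 52 mm nearer the spindle than the post
- plunger (a joint): how far the plunger is pressed into the indicator, m; 0 free, 0.014 at the end of its travel. A spring pushes it out towards the spindle with about 1 N free and 4.5 N fully in. It points at the spindle axis, so with the carriage left alone it is pressed in more by just as much as the rim under it is higher
- needle (a joint): angle of the black needle over the white dial, rad, clockwise from above; it is geared to the plunger, 0.4 rad for each mm pressed in. 0 points away from the spindle, towards the post; there is one tick for each mm, long at 0, 5 and 10
- tip (a point): foremost point of the plunger's round steel tip (8 mm ball), 68 mm above the table, which touches the bat's rim; with carriage and plunger at 0 it is 118 mm from the spindle axis, less by the carriage travel, more by the plunger travel
- stopper: bystander: small white plaster stopper, 42 mm wide, 33 mm tall, standing on the table near the stand; origin at the centre of its underside
- rib: bystander: flat wooden rib, 51 x 98 x 8 mm, lying on the table near the stand; origin at the centre of its underside
- tile: bystander: glaze test tile, 38 x 48 x 10 mm, lying on the table near the stand; origin at the centre of its underside

How it is judged:
By the outcome, as a careful person would: the job done as asked, in the order asked, and still so for the second after the job is handed in, with the robot touching nothing.
It also fails if it takes over 72 s, if anything falls off the work surface, if the arm or the gripper's body presses on something with over 40 N, if the wrist force passes 120 N, or if a joint passes its speed limit or range.

## Working session

There is one attempt and no reset: what is moved stays moved. The work goes in short steps, Python scripts to look and compute and a tool call to move; the robot and the scene stay as the last step left them, time stands still between calls to the robot, and variables do not carry over. Pictures are saved under pics/ and viewed, at most 10 in all, crops included, and the job is handed in when it is done.

Besides the shell and the picture viewer there is one more tool, called after ">>>" as a command line: name --pt "numbers of a row" for each row, then --argument value for the rest. carry_out: Moves the arm, as the interface text tells. Its arguments: {"type":"object","properties":{"targets":{"type":"array","items":{"type":"array","items":{"type":"number"}}},"jaw":{"type":"number"},"newtons":{"type":"number"}},"required":["targets"]}

```bash
mkdir -p pics
cat > h.py <<'E'
import numpy as np, cv2
from workcell import manip
from scipy.spatial.transform import Rotation as R
def grab(n):
    s=manip.read_state(); f=manip.grab_frame(n)
    if n=="wrist":
        T=np.eye(4);T[:3,:3]=R.from_quat(s['tool_rot']).as_matrix();T[:3,3]=s['tcp_pos']
        f['extrinsics']=T@np.array(f['tool_from_camera'])
    return f
def save(f,name): cv2.imwrite('pics/'+name,f['image'][:,:,::-1])
def ray(f,uv,z):
    p=cv2.undistortPoints(np.array(uv,float).reshape(-1,1,2),np.array(f['K']),np.array(f['dist_coeffs'])).reshape(-1,2)
    E=np.array(f['extrinsics']); d=np.c_[p,np.ones(len(p))]@E[:3,:3].T; o=E[:3,3]
    return o+d*((z-o[2])/d[:,2])[:,None]
def proj(f,P):
    E=np.linalg.inv(np.array(f['extrinsics']))
    return cv2.projectPoints(np.array(P,float).reshape(-1,1,3),cv2.Rodrigues(E[:3,:3])[0],E[:3,3],np.array(f['K']),np.array(f['dist_coeffs']))[0].reshape(-1,2)
E
python3 - <<'E'
from h import *
a=grab('top');b=grab('side')
save(a,'top0.png');save(b,'side0.png')
print(manip.tips_ahead,manip.read_state()); print(a['extrinsics'],b['extrinsics'],a['K'])
E
```

```text
11.0 {'time': 0.1, 'joint_pos': array([-1.28439194e+00,  3.53600073e-01,  1.63403863e+00,  2.65709292e-05,
        1.15521448e+00, -2.39911387e-03]), 'joint_vel': array([-0.00059028, -0.00194743, -0.0003045 , -0.00045191,  0.00011099,
        0.00058037]), 'joint_torque': array([ 4.39793548e-04, -6.06353545e+01, -3.42820930e+01,  8.99271731e-05,
        3.98715958e-03, -1.32281471e-06]), 'tcp_pos': array([ 177.89663438, -598.72270254,  241.63256279]), 'tool_rot': array([ 9.89592748e-01,  1.43895089e-01, -7.71695893e-05, -6.25638853e-04]), 'wrist_force': array([ 0.42629619, -0.27498712, -0.68271838]), 'ft_torque': array([0.01734634, 0.05150569, 0.07507366]), 'grip_force': 0.0, 'gripper_width': 85.46165116965788}
[[-2.73637949e-02 -9.98043790e-01  5.62122419e-02  4.91950881e+02]
 [-9.99532676e-01  2.65514685e-02 -1.51475715e-02  1.13729488e+01]
 [ 1.36254221e-02 -5.66004677e-02 -9.98303929e-01  9.53742060e+02]
 [ 0.00000000e+00  0.00000000e+00  0.00000000e+00  1.00000000e+00]] [[ 9.97763901e-01 -3.76091136e-02  5.52517217e-02  5.11441292e+02]
 [-6.54590728e-02 -3.82865457e-01  9.21482041e-01 -7.90468392e+02]
 [-1.35021471e-02 -9.23038242e-01 -3.84471189e-01  4.28918076e+02]
 [ 0.00000000e+00  0.00000000e+00  0.00000000e+00  1.00000000e+00]] [[500.50773089   0.         317.25359216]
 [  0.         500.50773089 201.46195944]
 [  0.           0.           1.        ]]
```

View pics/top0.png

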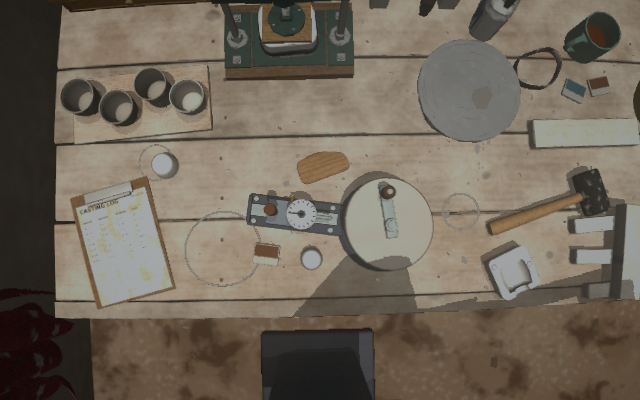

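View pics/side0.png

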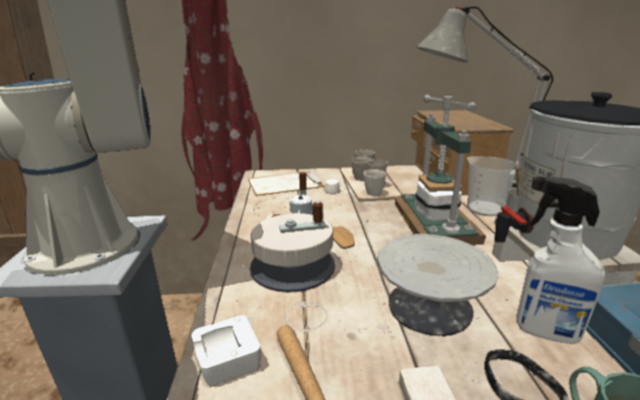

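The top view shows the bat centred near (388,224), knob (388,191), post (270,210) and dial (301,214). Bystanders: rib (323,166), tile (266,254), stopper (311,258).

Run:
```python
from h import *
a=grab('top'); im=a['image']
print('knob',ray(a,[[388,188]],140),'post',ray(a,[[270,210]],136),'dial',ray(a,[[301,214]],88))
print('things',ray(a,[[323,166],[266,254],[311,258]],10))
hsv=cv2.cvtColor(im,cv2.COLOR_RGB2HSV)
cv2.imwrite('pics/crop.png',cv2.resize(im[150:290,230:450,::-1],None,fx=3.6,fy=3.6,interpolation=cv2.INTER_CUBIC))
print(hsv[250,370],hsv[240,410],hsv[180,350],hsv[250,440])
```

```text
knob [[ 556.78661306 -117.55367919  140.        ]] post [[526.07167425  76.60272483 136.        ]] dial [[519.73032803  26.94119612  88.        ]]
things [[612.19970731 -15.69724013  10.        ]
 [448.68562894  96.16927778  10.        ]
 [438.96370712  11.72285139  10.        ]]
[ 34  22 165] [ 26  23 164] [ 18  44 164] [ 16  62 157]
```

View pics/crop.png

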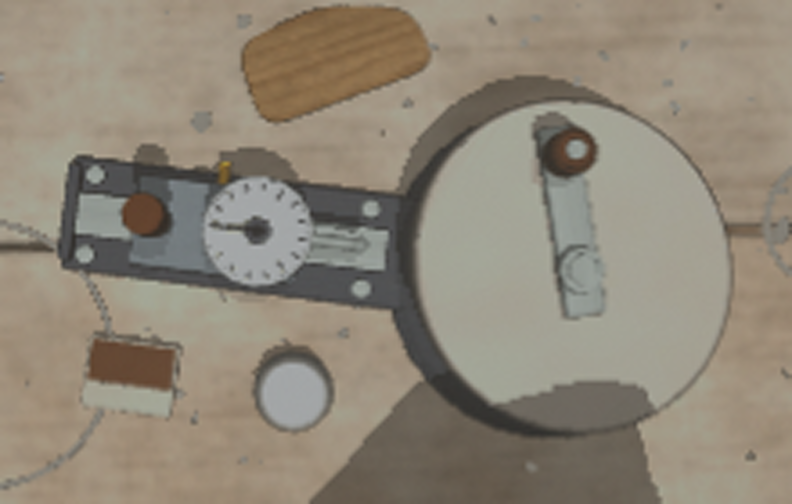

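The crop shows the nut at (580,270), knob top (574,149), post (145,214), dial hub (257,230); needle at 0, bat rim clear except for a shaded lower part.

Run:
```python
from h import *
a=grab('top'); im=a['image']
f=lambda u,v:[[230+u/3.6,150+v/3.6]]
nut=ray(a,f(580,268),108)[0];kn=ray(a,f(573,149),140)[0];po=ray(a,f(145,214),136)[0];di=ray(a,f(257,230),92)[0]
print(nut,kn,po,di,'knob-nut',np.linalg.norm((kn-nut)[:2]),'post-nut',np.linalg.norm((po-nut)[:2]))
e=(po-nut)[:2]; e/=np.linalg.norm(e); print('rail ang',np.degrees(np.arctan2(e[1],e[0])), 'crank ang',np.degrees(np.arctan2(*(kn-nut)[1::-1])))
# rim, radial gradient of saturation, centred at the nut
hsv=cv2.cvtColor(cv2.GaussianBlur(im,(3,3),0),cv2.COLOR_RGB2HSV).astype(np.float32)
lab=cv2.cvtColor(im,cv2.COLOR_RGB2LAB).astype(np.float32)
rs=np.arange(68,94,.5)
for t in range(0,360,15):
    c=np.radians(t);P=np.c_[nut[0]+rs*np.cos(c),nut[1]+rs*np.sin(c),0*rs+86]
    q=proj(a,P).astype(np.float32)
    s=cv2.remap(lab,q[:,:1],q[:,1:],cv2.INTER_LINEAR)[:,0]
    g=np.linalg.norm(s[4:]-s[:-4],axis=1);i=g.argmax();w=g[max(0,i-3):i+4]
    print(t,round((w*rs[2+max(0,i-3):][:len(w)]).sum()/w.sum(),1),round(g.max()),end=' | ')
```

```text
[ 497.16056187 -125.78030226  108.        ] [ 551.16805599 -119.27862306  140.        ] [526.96869873  76.12736899 136.        ] [519.77545008  26.19493657  92.        ] knob-nut 54.39743792986112 post-nut 204.09613601228872
rail ang 81.60194237011773 crank ang 6.86450458446431
0 82.2 56 | 15 82.4 56 | 30 82.2 54 | 45 82.0 53 | 60 80.4 49 | 75 77.9 46 | 90 76.5 44 | 105 90.7 63 | 120 89.5 60 | 135 75.5 57 | 150 73.0 42 | 165 82.3 28 | 180 77.7 24 | 195 77.7 15 | 210 77.7 26 | 225 81.0 30 | 240 76.9 32 | 255 76.8 34 | 270 78.9 25 | 285 76.3 50 | 300 76.0 42 | 315 77.3 46 | 330 78.4 31 | 345 80.8 59 |
```

>>> carry_out --pt "2.7 5.2 0 0 0 -8.3" --pt "2.7 5.2 0 0 0 -8.3" --pt "2.7 5.2 0 0 0 -8.3" --pt "2.7 5.2 0 0 0 0" --pt "2.7 5.2 0 0 0 0" --jaw -0.3

```text
time: 0.82
tcp_pos: [313.5, -337.4, 242.3]
tool_rot: [0.997, -0.073, 0.0, 0.0]
wrist_force: [0.8, -0.1, 0.1]
gripper_width: 55.1
grip_force: 0.0
```

>>> carry_out --pt "2.7 5.2 0 0 0 0" --pt "2.7 5.2 0 0 0 0" --pt "2.7 5.2 0 0 0 0" --pt "2.7 5.2 0 0 0 0" --pt "2.7 5.2 0 0 0 0"

```text
time: 1.45
tcp_pos: [448.6, -77.3, 242.5]
tool_rot: [0.997, -0.073, 0.0, 0.0]
wrist_force: [1.0, -0.8, -0.1]
gripper_width: 55.3
grip_force: 0.0
```

>>> carry_out --pt "2.7 5.2 0 0 0 0" --pt "2.7 5.2 0 0 0 0" --pt "2.5 5.1 0 0 0 0" --pt "0 0 0 0 0 0"

```text
time: 1.95
tcp_pos: [528.3, 79.1, 242.1]
tool_rot: [0.997, -0.071, 0.0, -0.0]
wrist_force: [0.9, -0.4, 0.1]
gripper_width: 55.4
grip_force: 0.0
```

Run:
```python
from h import *
w=grab('wrist');save(w,'w1.png');print(w['extrinsics'][:3,3], manip.read_state()['tcp_pos'],proj(w,[[527,76,136],[497,-126,108],[551,-119,140],[520,26,92]]))
```

```text
[602.7503158   68.69262723 373.97058358] [527.16715254  77.31016957 241.86823496] [[324.65223991 203.82477075]
 [529.78176058 196.41147754]
 [551.63918558 146.86620275]
 [373.68228235 190.57519988]]
```

View pics/w1.png

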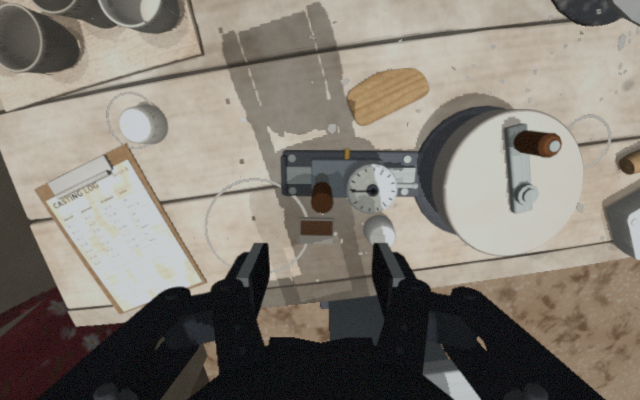

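The wrist view shows the post top at (321,203), hub (373,190), nut (526,194) and knob (554,146), all within 2 mm of prediction. I'll descend and grip.

>>> carry_out --pt "0 0 -4.3 0 0 0" --pt "0 0 -4.3 0 0 0" --pt "0 0 -4.1 0 0 0" --pt "0 0 0 0 0 0"

```text
time: 2.5
tcp_pos: [524.2, 74.4, 113.0]
tool_rot: [0.997, -0.073, -0.003, 0.001]
wrist_force: [0.8, 0.4, 1.0]
gripper_width: 55.4
grip_force: 0.0
```

>>> carry_out --pt "0 0 0 0 0 0" --pt "0 0 0 0 0 0" --pt "0 0 0 0 0 0" --pt "0 0 0 0 0 0" --pt "0 0 0 0 0 0" --jaw 1 --newtons 25

```text
time: 3.12
tcp_pos: [528.3, 76.2, 117.4]
tool_rot: [0.997, -0.073, 0.002, -0.0]
wrist_force: [-1.2, 2.1, 6.4]
gripper_width: 19.1
grip_force: 25.4
```

>>> carry_out --pt "-0.06 -0.4 0 0 0 0" --pt "-0.06 -0.4 0 0 0 0" --pt "-0.06 -0.4 0 0 0 0" --pt "-0.06 -0.4 0 0 0 0" --pt "0 0 0 0 0 0"

```text
time: 3.75
tcp_pos: [526.0, 60.7, 117.4]
tool_rot: [0.997, -0.073, 0.002, -0.001]
wrist_force: [-1.1, 5.4, 6.3]
gripper_width: 18.8
grip_force: 25.4
```

Run:
```python
from h import *
w=grab('wrist');t=grab('top');print(manip.read_state()['tcp_pos'])
p=t['image'][170:260,250:370]
m=np.hstack([w['image'][60:310,220:520],cv2.resize(p,(333,250),interpolation=cv2.INTER_CUBIC)])
cv2.imwrite('pics/m2.png',m[:,:,::-1])
```

```text
[526.04713148  60.74883193 117.40629712]
```

View pics/m2.png

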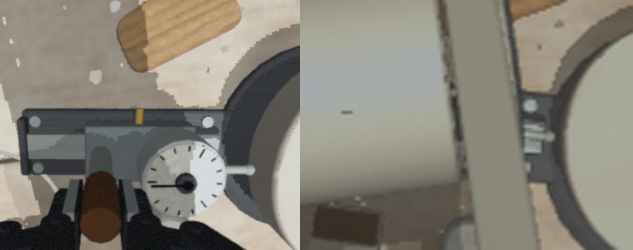

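The wrist view shows the dial hub at about (405,244) in the full picture, needle still at 0, and the plunger tip not yet touching. The top view is blocked by the arm.

```bash
cat >> h.py <<'E'
e=np.array([.146,.989])
def needle(f,hub,z=90):
    "needle angle (clockwise from post direction) -> mm; hub refined on small grid by darkest disc"
    g=cv2.cvtColor(f['image'],cv2.COLOR_RGB2GRAY).astype(np.float32)
    def samp(P):
        q=proj(f,P).astype(np.float32); return cv2.remap(g,q[:,:1],q[:,1:],cv2.INTER_LINEAR)[:,0]
    th=np.arange(0,2*np.pi,np.radians(1));t0=np.arctan2(e[1],e[0])
    rr=np.arange(6,16.5,1.); A,B=np.meshgrid(t0-th,rr)
    P=np.c_[hub[0]+(B*np.cos(A)).ravel(),hub[1]+(B*np.sin(A)).ravel(),np.full(A.size,z)]
    s=samp(P).reshape(A.shape).mean(0)
    med=cv2.blur(np.tile(s,3)[None],(61,1))[0][360:720]; d=np.clip(1-s/med,0,None)
    i=d.argmax(); k=np.arange(i-8,i+9); w=d[k%360]
    ang=np.radians((k*w).sum()/w.sum()); return ang/.4, d.max()
E
python3 - <<'E'
from h import *
w=grab('wrist')
h=ray(w,[[405,244]],91)[0];print(h,manip.read_state()['tcp_pos'][:2]-52*e, needle(w,h), needle(w,h+[1,1,0]))
print(ray(w,[[472,230]],68)) # tip
E
```

```text
[517.74781357  10.41791252  91.        ] [518.41367115   9.33706924] (np.float64(15.34188592037266), np.float32(0.6225662)) (np.float64(15.140558502507714), np.float32(0.48318654))
[[509.35957141 -42.353807    68.        ]]
```

>>> carry_out --pt "-0.06 -0.4 0 0 0 0" --pt "-0.03 -0.2 0 0 0 0" --pt "0 0 0 0 0 0"

```text
time: 4.28
tcp_pos: [525.2, 55.1, 117.4]
tool_rot: [0.997, -0.073, 0.002, -0.001]
wrist_force: [-0.2, 6.9, 6.0]
gripper_width: 19.1
grip_force: 25.4
```

Run:
```python
from h import *
w=grab('wrist');p=manip.read_state()['tcp_pos'][:2]-52*e
for d in ([0,0],[1,0],[0,1],[-1,-1],[-1,1]): print(needle(w,p+d))
```

```text
(np.float64(1.6869978298852468), np.float32(0.5742297))
(np.float64(1.5366874116042488), np.float32(0.50671154))
(np.float64(1.862052393725207), np.float32(0.6612737))
(np.float64(1.6543465170752425), np.float32(0.597435))
(np.float64(1.9995494115449248), np.float32(0.64636064))
```

>>> carry_out --pt "-0.03 -0.18 0 0 0 0" --pt "0 0 0 0 0 0" --pt "0 0 0 0 0 0"

```text
time: 4.7
tcp_pos: [524.9, 53.4, 117.4]
tool_rot: [0.997, -0.073, 0.002, -0.001]
wrist_force: [-0.9, 8.4, 6.5]
gripper_width: 19.3
grip_force: 25.4
```

Run:
```python
from h import *
w=grab('wrist');p=manip.read_state()['tcp_pos'][:2]-52*e
for d in ([0,0],[0,1],[-.7,1]): print(needle(w,p+d))
save(w,'w3.png');c=w['image'][150:310,320:520];cv2.imwrite('pics/c3.png',cv2.resize(c,None,fx=3,fy=3,interpolation=cv2.INTER_CUBIC)[:,:,::-1])
```

```text
(np.float64(3.6340722064635966), np.float32(0.7391952))
(np.float64(3.864806657635582), np.float32(0.6460819))
(np.float64(3.8501901362147732), np.float32(0.6608929))
```

View pics/c3.png

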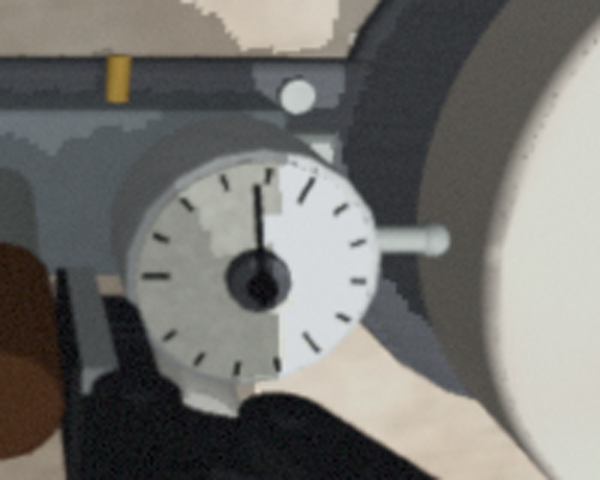

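The needle (tip at (258,185) in the crop) stands just short of the 4 mm tick, so about 3.8 mm. I'll release and rise, opening gently.

>>> carry_out --pt "0 0 0 0 0 0" --pt "0 0 0 0 0 0" --pt "0 0 0 0 0 0" --pt "0 0 4 0 0 0" --pt "0 0 5 0 0 0" --jaw -0.3

```text
time: 5.38
tcp_pos: [522.5, 51.8, 205.4]
tool_rot: [0.997, -0.073, -0.001, 0.0]
wrist_force: [0.7, -0.6, 0.2]
gripper_width: 55.5
grip_force: 0.0
```

Run:
```python
from h import *
w=grab('wrist');p=np.array([517.1,1.])
print(manip.read_state()['tcp_pos'],needle(w,p),needle(w,p+[0,1]),needle(w,p-[0,1]))
```

```text
[526.05879471  52.16040429 212.38262208] (np.float64(3.3916273310512417), np.float32(0.33933187)) (np.float64(3.6279129131478816), np.float32(0.33650154)) (np.float64(3.1595441920816283), np.float32(0.30997342))
```

>>> carry_out --pt "0.8 -5.6 0 0 0 0" --pt "0.8 -5.8 0 0 0 0" --pt "0.9 -5.7 0 0 0 0" --pt "0 0 0 0 0 0" --pt "0 0 0 0 0 0"

```text
time: 6.05
tcp_pos: [548.0, -118.9, 204.9]
tool_rot: [0.997, -0.073, -0.0, -0.0]
wrist_force: [-0.3, 0.6, -0.2]
gripper_width: 55.4
grip_force: 0.0
```

Run:
```python
from h import *
w=grab('wrist');t=grab('top');print(manip.read_state()['tcp_pos'], proj(w,[[551.2,-119.3,140],[517,1,90]]),proj(t,[[517,1,90]]))
m=np.hstack([w['image'],np.pad(t['image'][120:320,220:380],((0,200),(0,0),(0,0)))])
cv2.imwrite('pics/m4.png',m[:,:,::-1])
```

```text
[ 548.1084497  -117.90068761  205.09092625] [[320.86551757 215.57227573]
 [201.7960859  247.79335986]] [[316.04500649 215.14142457]]
```

View pics/m4.png

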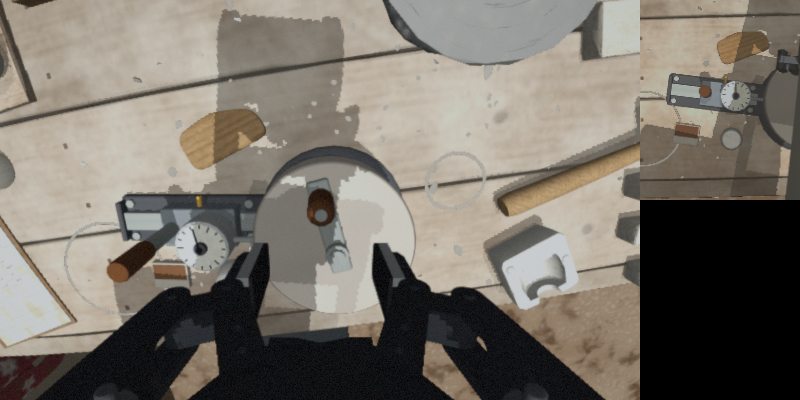

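The wrist view shows the knob top at (321,214), as predicted, and the top view shows the dial unobstructed at (316,215). I'll descend onto the knob.

>>> carry_out --pt "0.3 -0.1 -4.4 0 0 0" --pt "0 0 -4.3 0 0 0" --pt "0 0 0 0 0 0" --pt "0 0 0 0 0 0"

```text
time: 6.65
tcp_pos: [552.2, -119.3, 119.6]
tool_rot: [0.997, -0.072, 0.001, 0.0]
wrist_force: [-0.2, 0.4, 0.8]
gripper_width: 55.5
grip_force: 0.0
```

>>> carry_out --pt "0 0 0 0 0 0" --pt "0 0 0 0 0 0" --pt "0 0 0 0 0 0" --pt "0 0 0 0 0 0" --jaw 1 --newtons 25

```text
time: 7.15
tcp_pos: [552.3, -120.0, 119.8]
tool_rot: [0.997, -0.073, 0.001, 0.0]
wrist_force: [-1.5, 1.8, 7.0]
gripper_width: 20.9
grip_force: 24.6
```

```bash
cat > rd.py <<'E'
from h import *
from scipy.ndimage import label
t=grab('top'); s=manip.read_state(); c=np.array([497.2,-125.8])
h=ray(t,[[316,215]],90)[0][:2]
# dial centre from white-disc mask near the expected place
u,v=proj(t,[[h[0],h[1],88]])[0].astype(int); im=t['image'][v-26:v+27,u-26:u+27]
hs=cv2.cvtColor(im,cv2.COLOR_RGB2HSV); m=((hs[...,1]<35)&(hs[...,2]>100)).astype(np.uint8)
m=cv2.morphologyEx(m,cv2.MORPH_OPEN,np.ones((5,5))); cs=cv2.findContours(m,0,2)[0]
k=max(cs,key=cv2.contourArea);(x,y),r=cv2.minEnclosingCircle(k)
h2=ray(t,[[u-26+x,v-26+y]],87)[0][:2]
d=s['tcp_pos'][:2]-c; th=np.degrees(np.arctan2(d[1],d[0]))
print('crank world deg',th.round(1),'r',np.linalg.norm(d).round(1),'dial',h2.round(1),round(r,1),'mm:',*[tuple(np.round(needle(t,q),2)) for q in ([517,.5],h2)],'F',s['wrist_force'].round(1))
for D in (20,40,60):
    q=c+54.7*np.array([np.cos(np.radians(th+D)),np.sin(np.radians(th+D))]);print(D,((q-s['tcp_pos'][:2])/10).round(2),end=' ')
E
python3 rd.py
```

```text
crank world deg 6.0 r 55.4 dial [519.1  17.4] 20.6 mm: (np.float64(3.22), np.float64(0.26)) (np.float64(8.18), np.float64(0.19)) F [-1.3  1.7  6.8]
20 [-0.6   1.82] 40 [-1.72  3.35] 60 [-3.29  4.42]
```

Create rd.py:
```python
from h import *
t=grab('top'); s=manip.read_state(); d=s['tcp_pos'][:2]-[497.2,-125.8]
n,q=needle(t,[517,.5])
print('crank %.1f r %.1f needle_mm %.2f (%.2f)'%(np.degrees(np.arctan2(d[1],d[0])),np.hypot(*d),n+.35,q),'F',s['wrist_force'].round(1))
```

```text
(no output)
```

>>> carry_out --pt "-0.18 0.94 0 0 0 0" --pt "-0.34 0.9 0 0 0 0" --pt "0 0 0 0 0 0"

```text
time: 7.58
tcp_pos: [546.5, -101.4, 119.8]
tool_rot: [0.997, -0.073, 0.001, 0.0]
wrist_force: [-2.4, 1.4, 9.0]
gripper_width: 21.2
grip_force: 25.2
```

```bash
python3 rd.py
```

```text
crank 26.3 r 55.0 needle_mm 6.13 (0.34) F [-3.3  0.3  9.5]
```

>>> carry_out --pt "-0.49 0.82 0 0 0 0" --pt "-0.63 0.72 0 0 0 0" --pt "0 0 0 0 0 0"

```text
time: 8.0
tcp_pos: [535.0, -86.3, 119.7]
tool_rot: [0.997, -0.073, 0.001, 0.0]
wrist_force: [-3.7, -1.1, 9.5]
gripper_width: 20.8
grip_force: 25.4
```

```bash
python3 rd.py
```

```text
crank 46.2 r 54.7 needle_mm 8.13 (0.29) F [-5.  -0.8 11.4]
```

>>> carry_out --pt "-0.75 0.6 0 0 0 0" --pt "-0.84 0.46 0 0 0 0" --pt "0 0 0 0 0 0"

```text
time: 8.43
tcp_pos: [519.2, -76.1, 119.7]
tool_rot: [0.997, -0.073, 0.001, 0.001]
wrist_force: [-4.5, -3.8, 10.9]
gripper_width: 20.8
grip_force: 25.6
```

```bash
python3 rd.py
```

```text
crank 66.1 r 54.3 needle_mm 8.67 (0.29) F [-5.1 -2.9 11.9]
```

>>> carry_out --pt "-0.91 0.31 0 0 0 0" --pt "-0.95 0.15 0 0 0 0" --pt "0 0 0 0 0 0"

```text
time: 8.85
tcp_pos: [501.0, -71.8, 119.7]
tool_rot: [0.997, -0.073, 0.001, 0.001]
wrist_force: [-2.3, -6.3, 9.7]
gripper_width: 20.6
grip_force: 25.9
```

```bash
python3 rd.py
```

```text
crank 86.0 r 54.1 needle_mm 7.75 (0.26) F [-3.1 -4.9  9.7]
```

>>> carry_out --pt "-0.96 -0.02 0 0 0 0" --pt "-0.94 -0.18 0 0 0 0" --pt "0 0 0 0 0 0"

```text
time: 9.28
tcp_pos: [482.3, -73.9, 119.8]
tool_rot: [0.997, -0.073, 0.002, 0.001]
wrist_force: [-0.7, -7.0, 10.1]
gripper_width: 20.8
grip_force: 26.2
```

```bash
python3 rd.py
```

```text
crank 106.0 r 54.0 needle_mm 5.47 (0.32) F [-1.3 -7.2  9.9]
```

>>> carry_out --pt "-0.9 -0.34 0 0 0 0" --pt "-0.82 -0.49 0 0 0 0" --pt "0 0 0 0 0 0"

```text
time: 9.7
tcp_pos: [465.3, -82.3, 119.7]
tool_rot: [0.997, -0.073, 0.002, 0.001]
wrist_force: [0.8, -5.7, 10.9]
gripper_width: 21.2
grip_force: 26.3
```

```bash
python3 rd.py
```

```text
crank 126.2 r 54.0 needle_mm 3.06 (0.28) F [ 0.6 -6.2 11.7]
```

>>> carry_out --pt "-0.72 -0.63 0 0 0 0" --pt "-0.6 -0.75 0 0 0 0" --pt "0 0 0 0 0 0"

```text
time: 10.12
tcp_pos: [452.1, -96.0, 119.7]
tool_rot: [0.997, -0.073, 0.002, 0.001]
wrist_force: [0.3, -3.7, 11.7]
gripper_width: 21.1
grip_force: 26.4
```

```bash
python3 rd.py
```

```text
crank 146.4 r 54.0 needle_mm 1.37 (0.34) F [ 0.3 -4.4 11. ]
```

The peak is about 8.7 mm near crank 64°. I'll go on to check the opposite side.

>>> carry_out --pt "-0.46 -0.84 0 0 0 0" --pt "-0.31 -0.91 0 0 0 0" --pt "0 0 0 0 0 0"

```text
time: 10.55
tcp_pos: [444.4, -113.4, 119.7]
tool_rot: [0.997, -0.073, 0.002, 0.0]
wrist_force: [-0.1, -3.0, 11.8]
gripper_width: 21.2
grip_force: 26.5
```

```bash
python3 rd.py
```

```text
crank 166.7 r 54.3 needle_mm 0.72 (0.35) F [ 0.2 -3.  12.9]
```

>>> carry_out --pt "-0.15 -0.95 0 0 0 0" --pt "0.02 -0.96 0 0 0 0" --pt "0 0 0 0 0 0"

```text
time: 10.98
tcp_pos: [443.1, -132.6, 119.7]
tool_rot: [0.997, -0.073, 0.001, 0.001]
wrist_force: [-0.7, -2.3, 12.8]
gripper_width: 21.0
grip_force: 26.6
```

```bash
python3 rd.py
```

```text
crank -173.0 r 54.6 needle_mm 1.01 (0.40) F [-0.5 -2.8 13.1]
```

>>> carry_out --pt "0.18 -0.94 0 0 0 0" --pt "0.34 -0.9 0 0 0 0" --pt "0 0 0 0 0 0"

```text
time: 11.4
tcp_pos: [448.3, -151.0, 119.7]
tool_rot: [0.997, -0.073, 0.001, 0.001]
wrist_force: [-0.9, -3.9, 12.6]
gripper_width: 20.7
grip_force: 26.5
```

```bash
python3 rd.py
```

```text
crank -152.7 r 55.0 needle_mm 1.99 (0.38) F [-0.4 -3.7 11.5]
```

>>> carry_out --pt "0.49 -0.82 0 0 0 0" --pt "0.63 -0.72 0 0 0 0" --pt "0 0 0 0 0 0"

```text
time: 11.82
tcp_pos: [459.7, -166.5, 119.7]
tool_rot: [0.997, -0.073, 0.001, 0.001]
wrist_force: [0.1, -3.4, 11.6]
gripper_width: 21.0
grip_force: 26.4
```

```bash
python3 rd.py
```

```text
crank -132.7 r 55.4 needle_mm 2.90 (0.29) F [ 0.1 -3.2 11.9]
```

The lesser peak is about 3.4 mm opposite. I'll lead the knob back to 46°, then forward to the peak.

>>> carry_out --pt "-0.63 0.72 0 0 0 0" --pt "-0.49 0.82 0 0 0 0" --pt "-0.34 0.9 0 0 0 0" --pt "-0.18 0.94 0 0 0 0" --pt "-0.02 0.96 0 0 0 0"

```text
time: 12.5
tcp_pos: [442.8, -122.5, 119.7]
tool_rot: [0.997, -0.073, 0.002, 0.001]
wrist_force: [1.0, -3.1, 11.3]
gripper_width: 20.8
grip_force: 26.5
```

>>> carry_out --pt "0.15 0.95 0 0 0 0" --pt "0.31 0.91 0 0 0 0" --pt "0.46 0.84 0 0 0 0" --pt "0.6 0.75 0 0 0 0" --pt "0.72 0.63 0 0 0 0"

```text
time: 13.12
tcp_pos: [465.6, -82.0, 119.8]
tool_rot: [0.997, -0.072, 0.002, 0.001]
wrist_force: [0.0, -8.3, 11.6]
gripper_width: 21.2
grip_force: 26.4
```

>>> carry_out --pt "0.82 0.49 0 0 0 0" --pt "0.9 0.34 0 0 0 0" --pt "0.94 0.18 0 0 0 0" --pt "0.96 0.02 0 0 0 0" --pt "0 0 0 0 0 0"

```text
time: 13.75
tcp_pos: [502.2, -71.9, 119.8]
tool_rot: [0.997, -0.073, 0.002, 0.001]
wrist_force: [0.4, -5.6, 9.8]
gripper_width: 21.2
grip_force: 26.4
```

```bash
python3 rd.py
```

```text
crank 84.8 r 54.1 needle_mm 7.83 (0.32) F [ 1.8 -5.6 10. ]
```

>>> carry_out --pt "0.95 -0.15 0 0 0 0" --pt "0.91 -0.31 0 0 0 0" --pt "0 0 0 0 0 0"

```text
time: 14.18
tcp_pos: [520.2, -76.5, 119.7]
tool_rot: [0.997, -0.073, 0.001, 0.001]
wrist_force: [-1.3, -5.2, 11.4]
gripper_width: 20.9
grip_force: 26.6
```

```bash
python3 rd.py
```

```text
crank 65.1 r 54.4 needle_mm 8.68 (0.31) F [ 1.  -4.8 11.5]
```

>>> carry_out --pt "0.84 -0.46 0 0 0 0" --pt "0.75 -0.6 0 0 0 0" --pt "0 0 0 0 0 0"

```text
time: 14.6
tcp_pos: [535.8, -87.0, 119.7]
tool_rot: [0.997, -0.073, 0.001, 0.001]
wrist_force: [-0.7, -5.4, 11.6]
gripper_width: 21.0
grip_force: 26.6
```

```bash
python3 rd.py
```

```text
crank 45.1 r 54.7 needle_mm 7.92 (0.26) F [-0.9 -4.8 11.2]
```

>>> carry_out --pt "-0.69 0.59 0 0 0 0" --pt "-0.78 0.46 0 0 0 0" --pt "0 0 0 0 0 0" --pt "0 0 0 0 0 0"

```text
time: 15.15
tcp_pos: [519.9, -76.4, 119.7]
tool_rot: [0.997, -0.073, 0.0, 0.001]
wrist_force: [-3.9, -4.7, 16.2]
gripper_width: 21.1
grip_force: 26.9
```

```bash
python3 rd.py
```

```text
crank 65.3 r 54.4 needle_mm 8.68 (0.30) F [-4.4 -5.1 16.2]
```

>>> carry_out --pt "0 0 0 0 0 0" --pt "0 0 0 0 0 0" --pt "0 0 0 0 0 0" --pt "0 0 1 0 0 0" --pt "0 0 4 0 0 0" --jaw 0.2

```text
time: 15.82
tcp_pos: [518.8, -75.3, 167.5]
tool_rot: [0.997, -0.073, -0.002, -0.0]
wrist_force: [1.3, 0.1, 0.0]
gripper_width: 34.2
grip_force: 0.0
```

>>> carry_out --pt "0 0 4 0 0 0" --pt "0 -5 1 0 0 0" --pt "0 -6 0 0 0 0" --pt "0 -6 0 0 0 0" --pt "0 -6 0 0 0 0"

```text
time: 16.45
tcp_pos: [520.2, -307.5, 219.2]
tool_rot: [0.997, -0.073, 0.0, 0.0]
wrist_force: [0.8, -0.3, 0.3]
gripper_width: 34.0
grip_force: 0.0
```

>>> carry_out --pt "0 -6 0 0 0 0" --pt "0 -6 0 0 0 0" --pt "0 -6 0 0 0 0" --pt "0 0 0 0 0 0"

```text
time: 16.95
tcp_pos: [519.5, -489.7, 218.3]
tool_rot: [0.997, -0.075, 0.0, 0.001]
wrist_force: [0.1, 0.5, -0.7]
gripper_width: 34.0
grip_force: 0.0
```

```bash
python3 rd.py
python3 - <<'E'
from h import *
a=grab('top'); print(manip.read_state()['tcp_pos'])
cv2.imwrite('pics/crop5.png',cv2.resize(a['image'][150:290,230:450,::-1],None,fx=3.6,fy=3.6,interpolation=cv2.INTER_CUBIC))
print(ray(a,[[270.3,209.4]],136))
E
```

```text
crank -86.4 r 362.2 needle_mm 8.67 (0.36) F [0.7 0.8 0.2]
[ 519.84814733 -485.79809153  218.14828869]
[[527.04046416  76.08934022 136.        ]]
```

View pics/crop5.png

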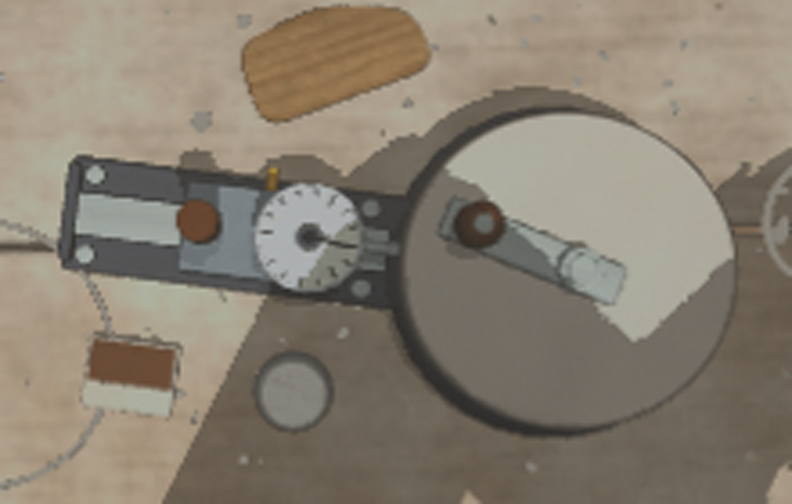

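The final view shows the bystanders where they were. The crank knob is at (480,223), the needle still reads about 8.7 mm, and the gripper is clear, so I'll hand in.

```bash
python3 -c "
from workcell import manip
print(manip.sign_off())"
```

```text
the job is handed in; nothing more can be done
None
```

The job is handed in. I set the plunger to about 3.7 mm, turned the bat about 220° by its knob, and left it within a degree or two of its highest spot (needle about 8.7 mm; the lesser peak reached about 3 mm). The arm is clear, the small things did not move, and it took about 17 s.

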